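# Find the unlapped piston blank by its drag on the granite plate

### The job

First swing the aluminium tray home: push it near its outer far corner so that it turns about its pin until it lies against its stop. Then feel the three piston blanks: slide each of them about its own width (5 cm) across the granite plate and leave it there, before any is taken off the plate; one is rough underneath and drags clearly more than the two polished ones. Finally stand the rough blank flat on the upper half of the tray's sloping floor, where it stays put (a polished one would slide down to the low end), and let go, leaving both polished ones standing on the plate, the tray still home, no blank ever tipped over and the other things on the bench where they are.

Things in the scene. Friction and masses are not known exactly. Their poses are not given: they have to be found in the camera images.
- blank_a: one of three look-alike steel piston blanks: upright cylinder, 50 mm diameter, 40 mm high, about 0.58 kg, seal groove 12 to 17 mm up. Two are polished underneath, one is rough: only drag tells which. Sliding on the plate under its own weight a polished one takes about 0.6 N (at most 0.9), the rough one about 4.5 N (at least 3). Sides grip normally. Origin: centre of the underside, z up.
- blank_b: one of three look-alike steel piston blanks: upright cylinder, 50 mm diameter, 40 mm high, about 0.58 kg, seal groove 12 to 17 mm up. Two are polished underneath, one is rough: only drag tells which. Sliding on the plate under its own weight a polished one takes about 0.6 N (at most 0.9), the rough one about 4.5 N (at least 3). Sides grip normally. Origin: centre of the underside, z up.
- blank_c: one of three look-alike steel piston blanks: upright cylinder, 50 mm diameter, 40 mm high, about 0.58 kg, seal groove 12 to 17 mm up. Two are polished underneath, one is rough: only drag tells which. Sliding on the plate under its own weight a polished one takes about 0.6 N (at most 0.9), the rough one about 4.5 N (at least 3). Sides grip normally. Origin: centre of the underside, z up.
- plate_top (a point): centre of the top face of the fixed dark granite plate, 260 mm (its x) by 340 mm (its y), top level, 40 mm above the bench. Plate axes: x away from the robot, y to the robot's left (turned under 10 degrees). The blanks start in a row along y, about 100 mm apart, on the half nearer the robot, with 100 mm or more of free plate beyond them.
- tray (a joint): heading of the swing tray about its vertical pin, rad: 0 = home, its side against the stop block; grows (to 1.3) as it swings clockwise seen from above, to the robot's right, away from the plate. The hinge is stiff (0.35 N m, about 2 N at the far corner) and stays where it is left; the stop is rigid.
- tray_pin (a point): axis of the tray's fixed pin, 30 mm above the bench, in a lug at the tray's corner nearest robot and plate. Its axes turn with the tray: x along the long side away from the pin, y towards the plate side, z up. The dark stop block, 34 mm high, stands on the tray's plate side, 130 mm along x from the pin when home.
- ramp (a point): centre of the tray's grey inner floor, 30 mm above the bench, 100 mm along x and -41 mm along y from the pin. The floor is 158 (x) by 110 mm (y) inside the walls and slopes 0.21 rad (12 degrees) down along x, its high end at the pin: x points down the slope, z square to the floor. Side rails stand 12 mm over it, the high end wall 12 mm, the low end wall 26 mm. Fixed to the tray.
- tray_corner (a point): point on the tray's vertical outer side wall (away from the plate), 20 mm short of the low far corner: 165 mm along x, -102 mm along y from the pin, 20 mm above the bench. The wall runs from 6 to 34 mm above the bench; the tray is 170 by 122 mm outside. Axes as at the pin. Pushing here from outside along +y swings the tray home.
- bearing: steel ball bearing ring 30 mm across, 10 mm high, lying on the plate within 40 mm of its far edge; not part of the job
- grease_jar: white jar with black lid, 56 mm across, 60 mm high; not part of the job
- spray_can: aluminium can, 52 mm across, 110 mm high; not part of the job
- screwdriver: screwdriver with black handle; not part of the job
- hex_key: dark steel L-shaped hex key, about 120 mm long; not part of the job
- pliers: pliers with grey handles, about 150 mm long; not part of the job
Mind the look-alikes: they are no part of the job. What is shaped like the blank_c but red or turquoise is not meant.

How it is judged:
On the way, in this order (a step that is already met when the one before it is completed fails the run):
1. the tray has been swung home against its stop (value of joint tray below 0.05 rad), for 0.2 s.
2. each of the three blanks has been slid at least 3 cm and all three stand on the plate (distance of each of blank_a, blank_b, blank_c from where it was at the start of the episode above 0.03 m and z of blank_a in the frame of plate_top between -0.004 and 0.004 m and z of blank_b in the frame of plate_top between -0.004 and 0.004 m and z of blank_c in the frame of plate_top between -0.004 and 0.004 m), for 0.2 s.
At the end, for the whole second after the job is handed in: Tray within 0.06 rad of its stop; one blank (only the rough one can) stands flat and still on the sloping floor, its centre at most 25 mm down-slope of the floor's centre (a polished one slides on to 50 mm); the two others stand upright on the plate, undersides within 4 mm of its top; all at rest (value of joint tray below 0.06 rad and ((x of blank_a in the frame of ramp between -0.058 and 0.025 m and y of blank_a in the frame of ramp between -0.033 and 0.033 m and z of blank_a in the frame of ramp between -0.004 and 0.004 m and angle between the z axis of blank_a and the z axis of ramp, either way round below 0.08 rad and z of blank_b in the frame of plate_top between -0.004 and 0.004 m and angle between each of blank_b, blank_c's own z axis and vertical below 0.08 rad and z of blank_c in the frame of plate_top between -0.004 and 0.004 m) or (x of blank_b in the frame of ramp between -0.058 and 0.025 m and y of blank_b in the frame of ramp between -0.033 and 0.033 m and z of blank_b in the frame of ramp between -0.004 and 0.004 m and angle between the z axis of blank_b and the z axis of ramp, either way round below 0.08 rad and z of blank_a in the frame of plate_top between -0.004 and 0.004 m and angle between each of blank_a, blank_c's own z axis and vertical below 0.08 rad and z of blank_c in the frame of plate_top between -0.004 and 0.004 m) or (x of blank_c in the frame of ramp between -0.058 and 0.025 m and y of blank_c in the frame of ramp between -0.033 and 0.033 m and z of blank_c in the frame of ramp between -0.004 and 0.004 m and angle between the z axis of blank_c and the z axis of ramp, either way round below 0.08 rad and z of blank_a in the frame of plate_top between -0.004 and 0.004 m and angle between each of blank_a, blank_b's own z axis and vertical below 0.08 rad and z of blank_b in the frame of plate_top between -0.004 and 0.004 m)) and linear speed of each of blank_a, blank_b, blank_c below 0.01 m/s); the robot touches nothing.
It fails at once if a blank is tipped by more than 0.5 rad (angle between any of blank_a, blank_b, blank_c's own z axis and vertical above 0.5 rad).
It fails at once if something else on the bench is moved by more than 3 cm (distance of any of bearing, grease_jar, spray_can, screwdriver, hex_key, pliers from where it was at the start of the episode above 0.03 m).
It also fails if it takes over 72 s, if anything falls off the work surface, if the arm or the gripper's body presses on something with over 40 N, if the wrist force passes 120 N, or if a joint passes its speed limit or range.

### The arm

A 6-joint arm with a two-finger parallel gripper is mounted at the origin on the work surface. World frame = base frame: x ahead of the robot, y to its left, z up, the work surface at z = 0. Lengths are in m, angles in rad, forces in N, time in s.
With the tool pointing down it reaches from about 0.375 to 0.975 m from the base axis. Payload 3.8 kg.
Tool frame: the origin (TCP) lies midway between the tips of the shut fingers; the grasp point (between the pads) lies 19 mm behind it; z points along the fingers, y is the direction in which the jaws open and shut (so a half turn about z gives the same grasp; the last joint's range is limited). The gripper opens to 85 mm and grips with 20 to 120 N. Pads are 22 mm wide; open, the fingers measure 114 mm over their backs; the gripper's body (76 mm by 85 mm) begins 54 mm behind the grasp point. The pads swing forward as they close: fully open they stand 13 mm farther back than shut.
Start: joints at [1.147, 0.264, 1.604, -0, 1.274, -0.037], TCP at [0.255, 0.625, 0.231] pointing down, gripper open.
Joint ranges: [-2.63, 2.63], [-0.94, 2.18], [0.31, 2.57], [-1.31, 4.45], [0, 2.66], [-2.55, 2.55]. Speed limits (rad/s): [2.57, 2.57, 3.14, 3.14, 3.14, 3.14].

### API

Orientations are given as a rotation vector (axis times angle).
In Python, from workcell import bot gives the robot as it stands. The module is installed in compiled form; this text tells all that it offers.
- The arm moves only by the tool play_rows, never from a script. Its argument "series" is a list of rows, each an object with "translation": the shift along the tool's x, y, z in m, a list of three; "spin": the turn about the tool's z in units of 5 degrees (1.0 is 5 degrees). In form: [{"translation": [dx, dy, dz], "spin": spin}, ...]. A call has 1 to 5 rows; each row shifts and turns the commanded pose from where the row before left it, along the tool's axes as they then stand; what a row does not reach is not made up. A row lasts 1/10 s, in which the tool goes at most 50 mm and 8.59 degrees, less where a joint would pass 70% of its speed; a pose out of reach is approached as far as the arm can. A call is refused whole if a number of a shift passes 0.05 or a number of a turn 1, either way. A call with a gripper value outside its range is refused whole. "jaw" is the gripper's target within -1 to 1 (fully open at 1, half-way at 0, shut at -1), set as the call begins (left out, the last holds). The fingers move at their own pace and stop on an object; "force" is the grip in N (left out, the last holds). Time passes only in rows, so rows that do not move let the fingers close. It gives the time, the measured TCP pose, the force and the opening at its end, in the units of the state.
- bot.read_state(): the state, without advancing time (a new reading comes with each control period).
- bot.read_camera(name): name is "scene" or "top" or "wrist"; returns the picture (420x560x3 uint8, blue, green, red); there is no depth.
- bot.get_calibration(name): a dict with "fov_y" (degrees; the focal length in pixels is half the picture's height over the tangent of half this angle, whatever the lens; pixels are square), "cx", "cy" (the principal point, pixels), "R" (3x3) and "t" (3): a world point X has camera coordinates R X + t. Camera axes: x right, y down, z forward; pixel columns grow to the right and rows downward; lengths in m; the calibration is good to about 2 mm. The wrist camera is an equidistant fisheye: a pixel r from the principal point sees the ray r / f radians off the axis. A picture is of the moment at which its call begins: read the wrist's pose just before it. get_calibration takes no time and is no camera call; for the wrist camera it gives the pose at the moment of the call.
- bot.finish_job(): hands the job in, once; it reports no verdict.
The state is a dict: "time": time; "q": joint angles; "joint_vel": joint speeds; "joint_torque": joint torques, N m; "tool_pos": TCP position; "tcp_rot": TCP orientation; "wrist_force": force on the tool from outside, world axes, zero at the start; "torque": the same for the moment, N m; "width": opening from 0.0 (shut) to 1.0 (fully open).
Only numpy, scipy, OpenCV 4.12 (cv2) and the standard library are available. Lean on these libraries where they do the work, as an engineer would, in place of code of your own. Each camera call takes 0.05 s, during which the arm holds its last target. There are 200 camera calls.

## Working session

There is one attempt and no reset: what is moved stays moved. The work goes in short steps, Python scripts to look and compute and a tool call to move; the robot and the scene stay as the last step left them, time stands still between calls to the robot, and variables do not carry over. Pictures are saved under pics/ and viewed, about 8 in all and at most 12, crops included, and the job is handed in when it is done.

Besides the shell and the picture viewer there is one more tool, called after "Call:" by a JSON object that holds its "op" and its "data". play_rows: Moves the arm, as the interface text tells. Its arguments: {"type":"object","properties":{"series":{"type":"array","items":{"type":"object","properties":{"translation":{"type":"array","items":{"type":"number"}},"spin":{"type":"number"}}}},"jaw":{"type":"number"},"force":{"type":"number"}},"required":["series"]}

```bash
mkdir -p pics
cat > h.py <<'E'
import numpy as np, cv2
from workcell import bot
def pix2w(cam,u,v,z,c=None):
    c=c or bot.get_calibration(cam); f=210/np.tan(np.radians(c['fov_y']/2))
    R=np.array(c['R']);t=np.array(c['t']); d=np.array([u-c['cx'],v-c['cy']])/f
    if cam=='wrist':
        r=np.hypot(*d); ray=np.array([*(d/r*np.sin(r)),np.cos(r)]) if r>0 else np.array([0,0,1.])
    else: ray=np.array([*d,1.])
    o=-R.T@t; w=R.T@ray
    return o+w*(z-o[2])/w[2]
def w2pix(cam,X,c=None):
    c=c or bot.get_calibration(cam); f=210/np.tan(np.radians(c['fov_y']/2))
    p=np.array(c['R'])@np.array(X)+np.array(c['t'])
    if cam=='wrist':
        th=np.arctan2(np.hypot(p[0],p[1]),p[2]); q=p[:2]/np.hypot(p[0],p[1])*th
    else: q=p[:2]/p[2]
    return q*f+[c['cx'],c['cy']]
E
python3 - <<'E'
from h import *
for n in ('scene','top'):
    cv2.imwrite(f'pics/{n}0.png',cv2.resize(bot.read_camera(n),(784,588)))
    c=bot.get_calibration(n);print(n,c['fov_y'],c['cx'],c['cy'],-np.array(c['R']).T@np.array(c['t']))
print(bot.read_state())
E
```

```text
scene 55.01859516615131 279.81017677937086 211.41753289637188 [ 0.98774156 -0.46028501  0.93468781]
top 43.484041141471174 277.8949260393361 201.21674996421928 [0.37120072 0.06414135 1.64289156]
{'time': 0.1, 'q': array([ 1.14707521e+00,  2.64723857e-01,  1.60523718e+00,  1.41893056e-05,
        1.27372257e+00, -3.68891852e-02]), 'joint_vel': array([-0.0016592 , -0.00322269, -0.00155882, -0.00053031, -0.00023989,
       -0.00121192]), 'joint_torque': array([-1.73290255e-05, -5.16705287e+01, -3.68590415e+01, -7.40858877e-05,
        6.24400098e-03, -5.87299489e-07]), 'tool_pos': array([0.25436402, 0.62451854, 0.23005565]), 'tcp_rot': array([-0.60376451, -3.08252832,  0.00319238]), 'wrist_force': array([ 0.1938953 , -0.04215107, -0.3777073 ]), 'torque': array([-0.00376535,  0.01571829,  0.00414905]), 'width': 1.0007256231387693}
```

View pics/top0.png

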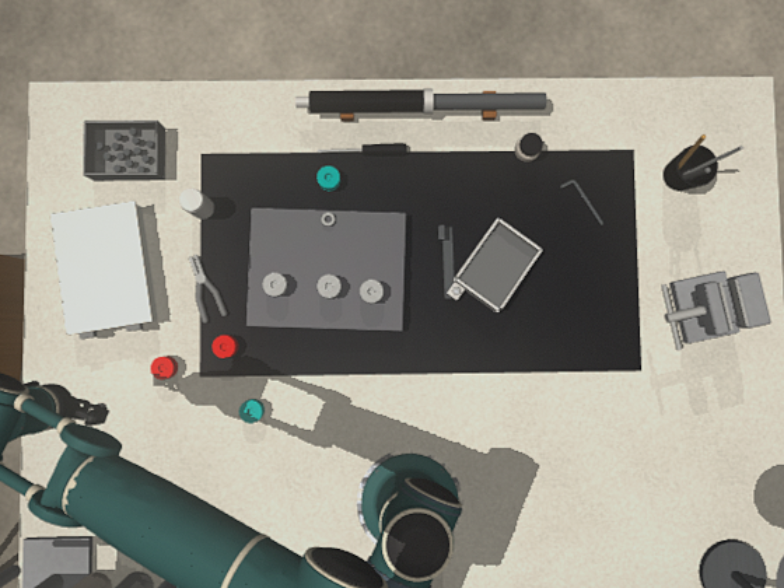

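View pics/scene0.png

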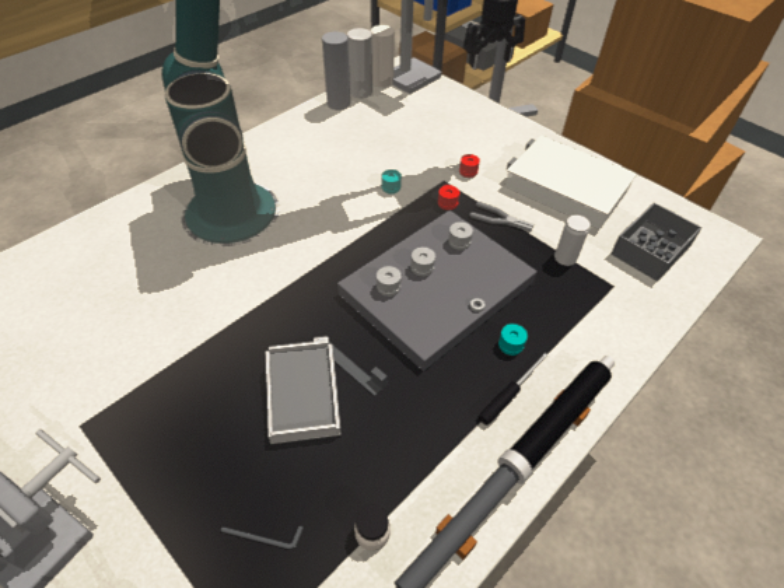

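Run:
```python
from h import *
def T(n,u,v,z):
    print(n,pix2w('top',u/1.4,v/1.4,z).round(4))
for n,u,v,z in [('pin',456,291,.03),('traycnrFP',500,219,.034),('FO',542,250,.034),('NO',497,311,.034),
 ('b1',274,284,.08),('b2',329,286,.08),('b3',372,291,.08),('p FL',249,208,.04),('p FR',406,212,.04),('p NR',404,330,.04),('p NL',247,326,.04),('stop',446,232,.034),('bear',328,218,.05),('jar',531,145,.06),('hex1',602,223,0),('hex2',563,184,0),('red',224,346,.04),('can',195,203,.11),('turq',328,177,.04)]: T(n,u,v,z)
im=bot.read_camera('top'); cv2.imwrite('pics/t1.png',cv2.resize(im[130:250,160:410],(800,384),interpolation=cv2.INTER_CUBIC))
```

```text
pin [ 0.4607 -0.1082  0.03  ]
traycnrFP [ 0.6184 -0.2079  0.034 ]
FO [ 0.5487 -0.299   0.034 ]
NO [ 0.4157 -0.1967  0.034 ]
b1 [0.4771 0.2833 0.08  ]
b2 [0.4716 0.1668 0.08  ]
b3 [0.4599 0.0757 0.08  ]
p FL [0.6471 0.3432 0.04  ]
p FR [ 6.35e-01 -4.00e-04  4.00e-02]
p NR [0.3766 0.0075 0.04  ]
p NL [0.3893 0.3473 0.04  ]
stop [ 0.5907 -0.0881  0.034 ]
bear [0.6218 0.17   0.05  ]
jar [ 0.7769 -0.2751  0.06  ]
hex1 [ 0.6123 -0.4441  0.    ]
hex2 [ 0.7021 -0.3583  0.    ]
red [0.3468 0.3968 0.04  ]
can [0.6467 0.4437 0.11  ]
turq [0.7143 0.1701 0.04  ]
```

View pics/t1.png

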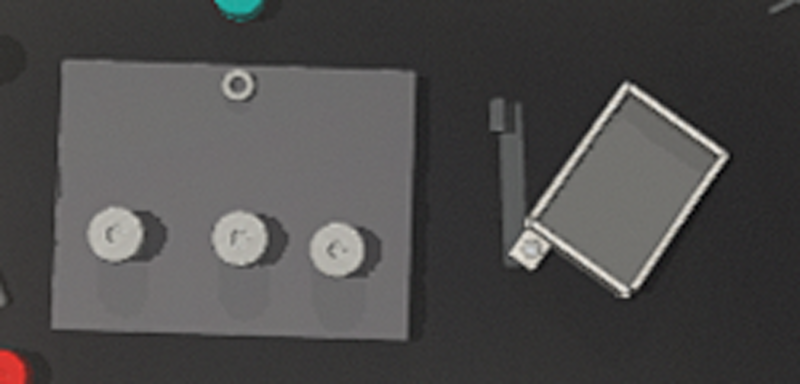

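Call:
{"op": "play_rows", "data": {"series": [{"translation":[-0.0414,-0.0203,0],"spin":0},{"translation":[-0.0414,-0.0203,0],"spin":0},{"translation":[-0.0414,-0.0203,0],"spin":0},{"translation":[-0.0414,-0.0203,0],"spin":0},{"translation":[-0.0414,-0.0203,0],"spin":0}], "jaw": -1}}

```text
time: 0.65
tool_pos: [0.4087, 0.4514, 0.2309]
tcp_rot: [-0.603, -3.083, 0.001]
wrist_force: [0.3, -0.2, -0.4]
width: 0.141
```

Call:
{"op": "play_rows", "data": {"series": [{"translation":[-0.0414,-0.0203,0],"spin":0},{"translation":[-0.0414,-0.0203,0],"spin":0},{"translation":[-0.0414,-0.0203,0],"spin":0},{"translation":[-0.0182,-0.0449,0],"spin":0},{"translation":[-0.0182,-0.0449,0],"spin":0}]}}

```text
time: 1.15
tool_pos: [0.5004, 0.251, 0.2306]
tcp_rot: [-0.604, -3.082, 0.001]
wrist_force: [-0.1, -0.7, 0.5]
width: 0.002
```

Call:
{"op": "play_rows", "data": {"series": [{"translation":[-0.0182,-0.0449,0],"spin":0},{"translation":[-0.0182,-0.0449,0],"spin":0},{"translation":[-0.0182,-0.0449,0],"spin":0},{"translation":[-0.0182,-0.0449,0],"spin":0},{"translation":[-0.0182,-0.0449,0],"spin":0}]}}

```text
time: 1.65
tool_pos: [0.499, 0.0088, 0.2312]
tcp_rot: [0.603, 3.083, 0.0]
wrist_force: [0.9, -0.7, 0.0]
width: -0.002
```

Call:
{"op": "play_rows", "data": {"series": [{"translation":[-0.0182,-0.0449,0],"spin":0},{"translation":[-0.0182,-0.0449,0],"spin":0},{"translation":[-0.0182,-0.0449,0],"spin":0},{"translation":[-0.0182,-0.0449,0],"spin":0},{"translation":[-0.0182,-0.0449,0],"spin":0}]}}

```text
time: 2.15
tool_pos: [0.4985, -0.2335, 0.2312]
tcp_rot: [0.604, 3.083, 0.0]
wrist_force: [0.3, 0.4, 1.0]
width: 0.003
```

Call:
{"op": "play_rows", "data": {"series": [{"translation":[-0.0182,-0.0449,0],"spin":0},{"translation":[-0.0182,-0.0449,0],"spin":0},{"translation":[0,0,0],"spin":0},{"translation":[0,0,0],"spin":0}]}}

```text
time: 2.55
tool_pos: [0.4983, -0.3292, 0.2305]
tcp_rot: [-0.608, -3.081, -0.002]
wrist_force: [-0.2, 0.9, -0.5]
width: 0.001
```

Run:
```python
from h import *
c=bot.get_calibration('wrist'); im=bot.read_camera('wrist'); cv2.imwrite('pics/w1.png',cv2.resize(im,(784,588)))
print(bot.read_state()['tool_pos'],bot.read_state()['wrist_force'])
for p in [(0.4607,-.1082,.03),(.529,-.2895,.034),(.4985,-.329,.01),(.591,-.077,.034),(.5487,-.299,.034)]: print(p,(w2pix('wrist',p,c)*1.4).round())
```

```text
[ 0.49848199 -0.32808896  0.23061855] [-0.15844039  0.39209085 -1.14643829]
(0.4607, -0.1082, 0.03) [634. 118.]
(0.529, -0.2895, 0.034) [460. 273.]
(0.4985, -0.329, 0.01) [398. 250.]
(0.591, -0.077, 0.034) [698. 252.]
(0.5487, -0.299, 0.034) [457. 300.]
```

View pics/w1.png

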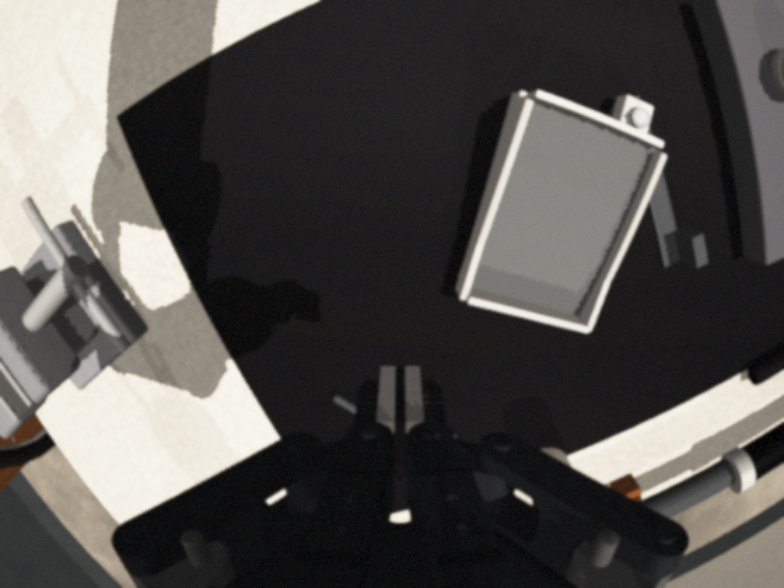

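Call:
{"op": "play_rows", "data": {"series": [{"translation":[0,0,0.043],"spin":0},{"translation":[0,0,0.043],"spin":0},{"translation":[0,0,0.043],"spin":0},{"translation":[0,0,0.043],"spin":0},{"translation":[0,0,0.041],"spin":0}]}}

```text
time: 3.1
tool_pos: [0.499, -0.3261, 0.0169]
tcp_rot: [-0.6, -3.084, -0.001]
wrist_force: [0.3, -0.4, 1.1]
width: -0.003
```

Call:
{"op": "play_rows", "data": {"series": [{"translation":[0,0,0],"spin":0},{"translation":[-0.005,0.016,0],"spin":0},{"translation":[-0.005,0.0166,0],"spin":0},{"translation":[-0.01,0.0106,0],"spin":0},{"translation":[-0.01,0.0106,0],"spin":0}]}}

```text
time: 3.6
tool_pos: [0.5495, -0.2896, 0.0207]
tcp_rot: [0.601, 3.081, -0.002]
wrist_force: [-1.9, -0.9, 1.7]
width: 0.001
```

Call:
{"op": "play_rows", "data": {"series": [{"translation":[-0.01,0.0106,0],"spin":0},{"translation":[-0.008,0.013,0],"spin":0},{"translation":[-0.008,0.013,0],"spin":0},{"translation":[-0.008,0.013,0],"spin":0},{"translation":[-0.0035,0.0106,0],"spin":0}]}}

```text
time: 4.1
tool_pos: [0.6062, -0.2479, 0.0183]
tcp_rot: [0.603, 3.082, -0.001]
wrist_force: [1.4, -3.5, 1.1]
width: 0.002
```

Call:
{"op": "play_rows", "data": {"series": [{"translation":[-0.0035,0.0106,0],"spin":0},{"translation":[-0.0035,0.0106,0],"spin":0},{"translation":[-0.0017,0.005,0],"spin":0},{"translation":[0,0,0],"spin":0}]}}

```text
time: 4.5
tool_pos: [0.6226, -0.2262, 0.018]
tcp_rot: [-0.603, -3.083, -0.001]
wrist_force: [-0.2, -0.1, -0.0]
width: 0.004
```

Run:
```python
from h import *
s=bot.read_state();print(s['tool_pos'],s['wrist_force'])
im=bot.read_camera('top'); cv2.imwrite('pics/t2.png',cv2.resize(im[130:250,160:410],(800,384),interpolation=cv2.INTER_CUBIC))
```

```text
[ 0.62255561 -0.22616803  0.0180397 ] [-0.18768879 -0.13968968 -0.00290609]
```

View pics/t2.png

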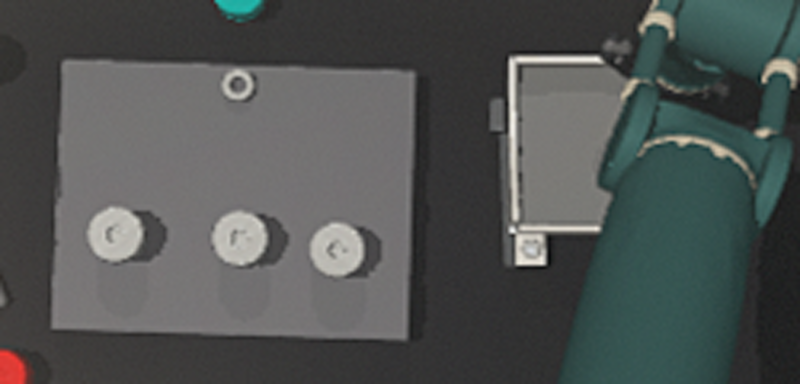

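Call:
{"op": "play_rows", "data": {"series": [{"translation":[0,0.003,0],"spin":0},{"translation":[0,0.003,0],"spin":0}]}}

```text
time: 4.75
tool_pos: [0.6242, -0.2222, 0.018]
tcp_rot: [-0.605, -3.082, 0.001]
wrist_force: [0.4, -2.5, -1.2]
width: 0.002
```

Call:
{"op": "play_rows", "data": {"series": [{"translation":[0,0.002,0],"spin":0},{"translation":[0,0.0,0],"spin":0}]}}

```text
time: 4.95
tool_pos: [0.6254, -0.22, 0.0181]
tcp_rot: [0.604, 3.083, -0.0]
wrist_force: [0.3, -2.2, -2.2]
width: -0.0
```

Call:
{"op": "play_rows", "data": {"series": [{"translation":[0,0.002,0],"spin":0},{"translation":[0,0.0,0],"spin":0}]}}

```text
time: 5.15
tool_pos: [0.6256, -0.2196, 0.0181]
tcp_rot: [-0.603, -3.083, 0.004]
wrist_force: [-0.8, -7.5, -1.6]
width: -0.005
```

Call:
{"op": "play_rows", "data": {"series": [{"translation":[0,0.002,0],"spin":0},{"translation":[0,0.0,0],"spin":0}]}}

```text
time: 5.35
tool_pos: [0.6257, -0.2193, 0.0181]
tcp_rot: [-0.602, -3.082, 0.007]
wrist_force: [-3.3, -12.1, -2.4]
width: -0.002
```

Call:
{"op": "play_rows", "data": {"series": [{"translation":[0,-0.03,0],"spin":0},{"translation":[0,0,-0.044],"spin":-1},{"translation":[0,0,-0.044],"spin":-1},{"translation":[0,0,-0.044],"spin":-1},{"translation":[0,0,0],"spin":-1}], "jaw": -0.3}}

```text
time: 5.85
tool_pos: [0.6204, -0.2457, 0.1594]
tcp_rot: [0.054, 3.128, -0.007]
wrist_force: [0.5, -0.1, 0.4]
width: 0.353
```

Call:
{"op": "play_rows", "data": {"series": [{"translation":[0.0267,0.0396,0],"spin":0},{"translation":[0.0267,0.0396,0],"spin":0},{"translation":[0.0267,0.0396,0],"spin":0},{"translation":[0.0267,0.0396,0],"spin":0},{"translation":[0.0267,0.0396,0],"spin":0}]}}

```text
time: 6.35
tool_pos: [0.488, -0.0392, 0.1503]
tcp_rot: [-0.061, -3.141, -0.002]
wrist_force: [0.7, 0.4, 0.1]
width: 0.353
```

Call:
{"op": "play_rows", "data": {"series": [{"translation":[0.0267,0.0396,0],"spin":0},{"translation":[0.0267,0.0396,0],"spin":0},{"translation":[0.0267,0.0396,0],"spin":0},{"translation":[0,0,0],"spin":0},{"translation":[0,0,0],"spin":0}]}}

```text
time: 6.85
tool_pos: [0.4134, 0.0817, 0.1505]
tcp_rot: [0.054, 3.141, 0.0]
wrist_force: [-0.4, -0.7, -0.0]
width: 0.349
```

Run:
```python
from h import *
from scipy.spatial.transform import Rotation as Ro
s=bot.read_state();c=bot.get_calibration('wrist'); im=bot.read_camera('wrist'); cv2.imwrite('pics/w2.png',cv2.resize(im,(784,588)))
print(s['tool_pos'],s['wrist_force'],s['width']);print(Ro.from_rotvec(s['tcp_rot']).as_matrix().round(3))
for p in [(.4771,.2833,.08),(.4716,.1668,.08),(.4599,.0757,.08),(.41,.0757,.05)]: print(p,(w2pix('wrist',p,c)*1.4).round())
import json;json.dump({k:np.array(c[k]).tolist() for k in c},open('w2.json','w'))
```

```text
[0.41343401 0.08168049 0.15051588] [-0.42605496 -0.73316838 -0.01500396] 0.3485687398211634
[[-0.999  0.035  0.   ]
 [ 0.035  0.999  0.   ]
 [-0.     0.    -1.   ]]
(0.4771, 0.2833, 0.08) [706. 393.]
(0.4716, 0.1668, 0.08) [548. 404.]
(0.4599, 0.0757, 0.08) [389. 395.]
(0.41, 0.0757, 0.05) [386. 291.]
```

View pics/w2.png

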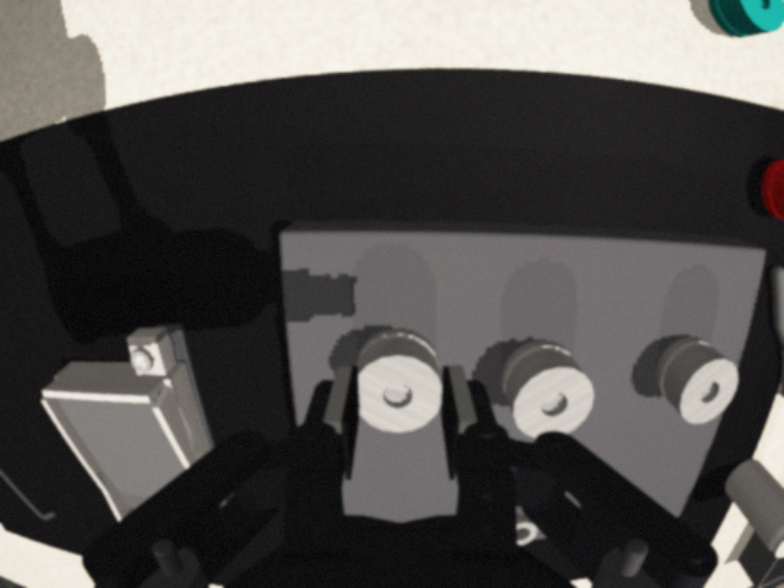

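Call:
{"op": "play_rows", "data": {"series": [{"translation":[0,0,0.0345],"spin":0},{"translation":[0,0,0.0345],"spin":0},{"translation":[0,0,0.0335],"spin":0},{"translation":[0,0,0],"spin":0}]}}

```text
time: 7.3
tool_pos: [0.4103, 0.0787, 0.0437]
tcp_rot: [-0.063, -3.131, 0.002]
wrist_force: [-0.6, 0.1, -0.3]
width: 0.353
```

Call:
{"op": "play_rows", "data": {"series": [{"translation":[-0.006,0,0],"spin":0},{"translation":[-0.006,0,0],"spin":0},{"translation":[-0.006,0,0],"spin":0},{"translation":[-0.006,0,0],"spin":0}]}}

```text
time: 7.7
tool_pos: [0.4343, 0.0796, 0.0488]
tcp_rot: [-0.061, -3.13, 0.0]
wrist_force: [-26.3, 1.1, 25.3]
width: 0.351
```

Call:
{"op": "play_rows", "data": {"series": [{"translation":[-0.006,0,0],"spin":0},{"translation":[-0.006,0,0],"spin":0},{"translation":[-0.006,0,0],"spin":0}]}}

```text
time: 8.0
tool_pos: [0.4485, 0.079, 0.0486]
tcp_rot: [-0.06, -3.123, 0.001]
wrist_force: [-26.8, 0.1, 25.0]
width: 0.351
```

Call:
{"op": "play_rows", "data": {"series": [{"translation":[-0.006,0,0],"spin":0},{"translation":[-0.006,0,0],"spin":0}]}}

```text
time: 8.2
tool_pos: [0.4636, 0.0786, 0.0487]
tcp_rot: [-0.059, -3.131, 0.001]
wrist_force: [-14.7, 0.4, 11.5]
width: 0.352
```

Call:
{"op": "play_rows", "data": {"series": [{"translation":[-0.006,0,0],"spin":0},{"translation":[-0.006,0,0],"spin":0}]}}

```text
time: 8.4
tool_pos: [0.4778, 0.0781, 0.0487]
tcp_rot: [-0.059, -3.135, 0.0]
wrist_force: [-10.6, 0.5, 7.6]
width: 0.349
```

Call:
{"op": "play_rows", "data": {"series": [{"translation":[0.008,0,0],"spin":0},{"translation":[0,0,0],"spin":0},{"translation":[0,0,0],"spin":0}]}}

```text
time: 8.7
tool_pos: [0.4732, 0.0785, 0.0488]
tcp_rot: [0.059, 3.138, 0.0]
wrist_force: [-0.5, 0.1, 0.4]
width: 0.348
```

Call:
{"op": "play_rows", "data": {"series": [{"translation":[0.0,0,-0.006],"spin":0},{"translation":[0,0,0],"spin":0}]}}

```text
time: 8.9
tool_pos: [0.4733, 0.0785, 0.055]
tcp_rot: [0.059, 3.139, 0.0]
wrist_force: [-0.1, -0.3, -0.4]
width: 0.348
```

Call:
{"op": "play_rows", "data": {"series": [{"translation":[-0.005,0,0],"spin":0},{"translation":[-0.005,0,0],"spin":0},{"translation":[-0.005,0,0],"spin":0}]}}

```text
time: 9.2
tool_pos: [0.4799, 0.078, 0.0529]
tcp_rot: [-0.06, -3.124, 0.001]
wrist_force: [-30.3, 2.7, 28.3]
width: 0.35
```

Call:
{"op": "play_rows", "data": {"series": [{"translation":[-0.003,0,0],"spin":0}]}}

```text
time: 9.3
tool_pos: [0.4822, 0.0778, 0.0528]
tcp_rot: [-0.06, -3.123, 0.001]
wrist_force: [-23.7, 1.1, 23.2]
width: 0.35
```

Run:
```python
from h import *
s=bot.read_state();c=bot.get_calibration('wrist'); im=bot.read_camera('wrist'); cv2.imwrite('pics/w3.png',im[140:420,130:460])
print(s['tool_pos'],s['wrist_force'],s['width'],s['torque'])
```

```text
[0.4821827  0.07784944 0.05277391] [-23.70427545   1.07512025  23.20749886] 0.35015249984517255 [ 0.12378237  3.57332037 -0.03140227]
```

View pics/w3.png

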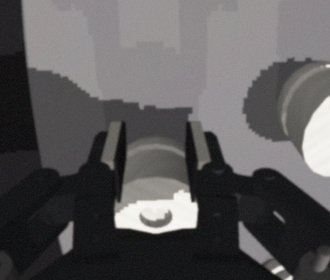

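Call:
{"op": "play_rows", "data": {"series": [{"translation":[0.032,0,0],"spin":0},{"translation":[0.033,0,0],"spin":0},{"translation":[0,0.045,0],"spin":0},{"translation":[0,0.045,0.008],"spin":0},{"translation":[0,0,0],"spin":0}]}}

```text
time: 9.85
tool_pos: [0.4291, 0.174, 0.0458]
tcp_rot: [0.053, 3.14, 0.003]
wrist_force: [0.4, -1.0, 0.1]
width: 0.349
```

Call:
{"op": "play_rows", "data": {"series": [{"translation":[0,0,0],"spin":0},{"translation":[-0.006,0,0],"spin":0},{"translation":[-0.006,0,0],"spin":0},{"translation":[-0.006,0,0],"spin":0}]}}

```text
time: 10.25
tool_pos: [0.447, 0.1684, 0.0457]
tcp_rot: [-0.062, -3.14, 0.0]
wrist_force: [-1.3, 0.4, 0.8]
width: 0.35
```

Call:
{"op": "play_rows", "data": {"series": [{"translation":[-0.006,0,0],"spin":0},{"translation":[-0.006,0,0],"spin":0},{"translation":[-0.006,0,0],"spin":0}]}}

```text
time: 10.55
tool_pos: [0.4651, 0.1684, 0.0457]
tcp_rot: [-0.06, -3.141, 0.0]
wrist_force: [-1.1, -0.2, -0.3]
width: 0.348
```

Call:
{"op": "play_rows", "data": {"series": [{"translation":[-0.006,0,0],"spin":0},{"translation":[-0.006,0,0],"spin":0}]}}

```text
time: 10.75
tool_pos: [0.477, 0.1682, 0.0458]
tcp_rot: [-0.059, -3.141, 0.0]
wrist_force: [-1.6, -0.2, -0.5]
width: 0.348
```

Call:
{"op": "play_rows", "data": {"series": [{"translation":[-0.006,0,0],"spin":0},{"translation":[-0.006,0,0],"spin":0}]}}

```text
time: 10.95
tool_pos: [0.4889, 0.1678, 0.0457]
tcp_rot: [-0.059, -3.141, 0.0]
wrist_force: [-1.1, 0.2, -0.0]
width: 0.351
```

Call:
{"op": "play_rows", "data": {"series": [{"translation":[0.033,0,0],"spin":0},{"translation":[0.033,0,0],"spin":0},{"translation":[0,0.038,0],"spin":0},{"translation":[0,0.038,0],"spin":0},{"translation":[0,0.038,0],"spin":0}]}}

```text
time: 11.45
tool_pos: [0.4273, 0.2856, 0.0462]
tcp_rot: [0.06, 3.139, 0.001]
wrist_force: [1.7, -1.2, -0.2]
width: 0.351
```

Call:
{"op": "play_rows", "data": {"series": [{"translation":[0,0,0],"spin":0},{"translation":[0,0,0],"spin":0},{"translation":[-0.006,0,0],"spin":0},{"translation":[-0.006,0,0],"spin":0},{"translation":[-0.006,0,0],"spin":0}]}}

```text
time: 11.95
tool_pos: [0.4454, 0.2826, 0.0457]
tcp_rot: [-0.061, -3.141, 0.0]
wrist_force: [-0.7, 1.9, 0.0]
width: 0.353
```

Call:
{"op": "play_rows", "data": {"series": [{"translation":[-0.006,0,0],"spin":0},{"translation":[-0.006,0,0],"spin":0},{"translation":[-0.006,0,0],"spin":0}]}}

```text
time: 12.25
tool_pos: [0.4632, 0.2825, 0.0457]
tcp_rot: [-0.06, -3.141, 0.0]
wrist_force: [-1.1, -0.2, 1.2]
width: 0.35
```

Call:
{"op": "play_rows", "data": {"series": [{"translation":[-0.006,0,0],"spin":0},{"translation":[-0.006,0,0],"spin":0}]}}

```text
time: 12.45
tool_pos: [0.4752, 0.2823, 0.0457]
tcp_rot: [-0.059, -3.141, 0.0]
wrist_force: [-1.4, 0.6, -0.5]
width: 0.348
```

Call:
{"op": "play_rows", "data": {"series": [{"translation":[-0.006,0,0],"spin":0},{"translation":[-0.006,0,0],"spin":0}]}}

```text
time: 12.65
tool_pos: [0.4872, 0.282, 0.0457]
tcp_rot: [-0.059, -3.141, 0.0]
wrist_force: [-0.7, 1.0, -0.5]
width: 0.351
```

Call:
{"op": "play_rows", "data": {"series": [{"translation":[0.03,0,0],"spin":0},{"translation":[0,0,-0.037],"spin":0},{"translation":[0,0,-0.037],"spin":0},{"translation":[0,0,-0.036],"spin":0}]}}

```text
time: 13.05
tool_pos: [0.4569, 0.2831, 0.157]
tcp_rot: [0.059, 3.141, -0.0]
wrist_force: [0.6, 0.1, -0.0]
width: 0.35
```

Call:
{"op": "play_rows", "data": {"series": [{"translation":[-0.0126,-0.0408,0],"spin":0},{"translation":[-0.0126,-0.0408,0],"spin":0},{"translation":[-0.0126,-0.0408,0],"spin":0},{"translation":[-0.0126,-0.0408,0],"spin":0},{"translation":[-0.0126,-0.0408,0],"spin":0}], "jaw": 1}}

```text
time: 13.55
tool_pos: [0.5131, 0.0752, 0.1564]
tcp_rot: [0.059, 3.139, -0.0]
wrist_force: [0.9, -0.1, -0.0]
width: 1.002
```

Call:
{"op": "play_rows", "data": {"series": [{"translation":[0,0,0],"spin":0},{"translation":[0,0,0],"spin":0}]}}

```text
time: 13.75
tool_pos: [0.5127, 0.076, 0.156]
tcp_rot: [0.064, 3.14, 0.001]
wrist_force: [-0.4, 0.9, 0.2]
width: 1.001
```

Run:
```python
from h import *
s=bot.read_state();c=bot.get_calibration('wrist'); im=bot.read_camera('wrist'); cv2.imwrite('pics/w4.png',cv2.resize(im,(784,588)))
print(s['tool_pos'],s['wrist_force'],s['width'])
for p in [(.513,.078,.08),(.488,.078,.08),(.513,.103,.08),(.513,.053,.08),(.5197,.168,.08)]: print(p,(w2pix('wrist',p,c)*1.4).round())
```

```text
[0.5127104  0.07601523 0.15604067] [-0.43553089  0.91434585  0.2405181 ] 1.0006624991580835
(0.513, 0.078, 0.08) [400. 312.]
(0.488, 0.078, 0.08) [398. 266.]
(0.513, 0.103, 0.08) [449. 311.]
(0.513, 0.053, 0.08) [352. 314.]
(0.5197, 0.168, 0.08) [566. 317.]
```

View pics/w4.png

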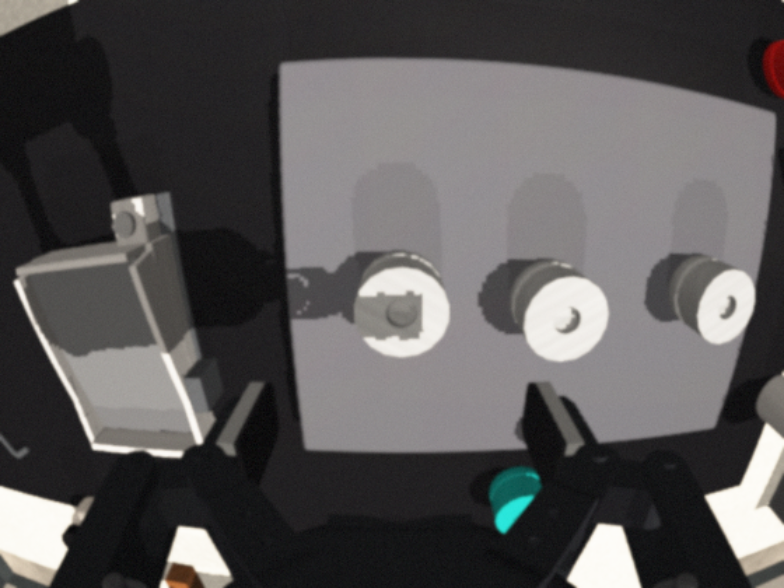

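Call:
{"op": "play_rows", "data": {"series": [{"translation":[0,0.003,0.0275],"spin":0},{"translation":[0,0,0.0275],"spin":0},{"translation":[0,0,0.0275],"spin":0},{"translation":[0,0,0.0275],"spin":0},{"translation":[0,0,0],"spin":0}], "jaw": 0.6}}

```text
time: 14.3
tool_pos: [0.508, 0.0811, 0.0419]
tcp_rot: [-0.055, -3.133, 0.001]
wrist_force: [-0.9, -0.2, -0.2]
width: 0.801
```

Call:
{"op": "play_rows", "data": {"series": [{"translation":[0,0,0],"spin":0},{"translation":[0,0,0],"spin":0},{"translation":[0,0,0],"spin":0},{"translation":[0,0,0],"spin":0},{"translation":[0,0,0],"spin":0}], "jaw": -1, "force": 35}}

```text
time: 14.8
tool_pos: [0.513, 0.0805, 0.0469]
tcp_rot: [0.06, 3.139, 0.002]
wrist_force: [-0.2, 2.2, 0.6]
width: 0.577
```

Call:
{"op": "play_rows", "data": {"series": [{"translation":[0,0,-0.005],"spin":0},{"translation":[0,0,-0.005],"spin":0},{"translation":[0,0,0],"spin":0},{"translation":[0,0,0],"spin":0}]}}

```text
time: 15.2
tool_pos: [0.5121, 0.0797, 0.0558]
tcp_rot: [-0.059, -3.141, 0.0]
wrist_force: [1.1, -1.1, -5.3]
width: 0.577
```

Call:
{"op": "play_rows", "data": {"series": [{"translation":[0,0,-0.03],"spin":0},{"translation":[0,0,-0.035],"spin":0},{"translation":[0,0,0],"spin":0}]}}

```text
time: 15.5
tool_pos: [0.5164, 0.0802, 0.1257]
tcp_rot: [0.059, 3.131, 0.002]
wrist_force: [2.4, -0.1, -4.3]
width: 0.574
```

Call:
{"op": "play_rows", "data": {"series": [{"translation":[-0.0074,-0.0454,0],"spin":0},{"translation":[-0.0074,-0.0454,0],"spin":0},{"translation":[-0.0074,-0.0454,0],"spin":0},{"translation":[-0.0074,-0.0454,0],"spin":0},{"translation":[-0.0074,-0.0454,0],"spin":0}]}}

```text
time: 16.0
tool_pos: [0.5395, -0.1498, 0.1189]
tcp_rot: [-0.059, -3.139, -0.001]
wrist_force: [0.7, 0.8, -5.9]
width: 0.57
```

Call:
{"op": "play_rows", "data": {"series": [{"translation":[0,0,0],"spin":-0.5},{"translation":[0,0,0],"spin":0},{"translation":[0,0,0],"spin":0}]}}

```text
time: 16.3
tool_pos: [0.5393, -0.1478, 0.1191]
tcp_rot: [0.007, -3.139, -0.002]
wrist_force: [-0.0, -0.3, -6.5]
width: 0.575
```

Run:
```python
from h import *
s=bot.read_state();c=bot.get_calibration('wrist'); im=bot.read_camera('wrist'); 
print(s['tool_pos'],s['tcp_rot'],s['wrist_force'],s['width'])
print('tray FP corner from t2',pix2w('top',160+510/3.2,130+58/3.2,.034),'NP',pix2w('top',160+510/3.2,130+232/3.2,.05))
im=cv2.resize(im,(784,588))
P=np.array([.4607,-.1082]); 
for x,y,z in [(.015,.020,.06),(.185,.020,.034),(.015,-.102,.06),(.185,-.102,.034),(0,0,.03)]:
    u=w2pix('wrist',(P[0]+x,P[1]+y,z),c)*1.4; cv2.circle(im,tuple(int(a) for a in u),3,(0,0,255),-1)
cv2.imwrite('pics/w5.png',im)
```

```text
[ 0.5393413  -0.14783068  0.11913295] [ 7.17678211e-03 -3.13889544e+00 -1.94475043e-03] [-0.03712417 -0.25102841 -6.4557568 ] 0.5754153641568933
tray FP corner from t2 [ 0.64542283 -0.0915262   0.034     ] NP [ 0.47609039 -0.08706784  0.05      ]
```

View pics/w5.png

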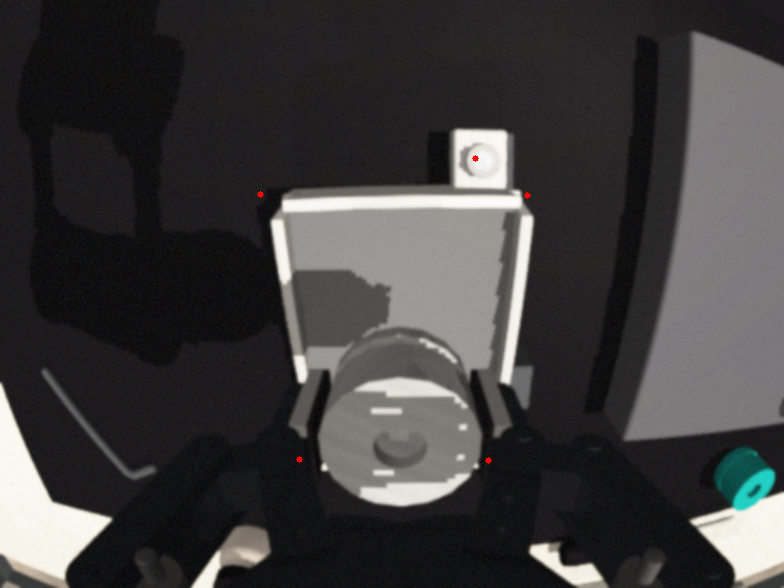

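Call:
{"op": "play_rows", "data": {"series": [{"translation":[0,0,0.022],"spin":0},{"translation":[0,0,0.022],"spin":0},{"translation":[0,0,0.02],"spin":0},{"translation":[0,0,0],"spin":0},{"translation":[0,0,0],"spin":0}]}}

```text
time: 16.85
tool_pos: [0.5401, -0.1472, 0.0564]
tcp_rot: [0.011, -3.14, -0.001]
wrist_force: [0.7, -0.9, -5.0]
width: 0.575
```

Call:
{"op": "play_rows", "data": {"series": [{"translation":[0,0,0.002],"spin":0},{"translation":[0,0,0.002],"spin":0},{"translation":[0,0,0],"spin":0}], "force": 20}}

```text
time: 17.15
tool_pos: [0.5412, -0.1484, 0.0536]
tcp_rot: [-0.009, 3.14, -0.001]
wrist_force: [0.1, -0.1, -5.4]
width: 0.576
```

Call:
{"op": "play_rows", "data": {"series": [{"translation":[0,0,0.002],"spin":0},{"translation":[0,0,0.0],"spin":0}]}}

```text
time: 17.35
tool_pos: [0.5405, -0.1484, 0.0508]
tcp_rot: [-0.009, 3.142, -0.0]
wrist_force: [-0.2, 0.1, -6.1]
width: 0.575
```

Call:
{"op": "play_rows", "data": {"series": [{"translation":[0,0,0.002],"spin":0},{"translation":[0,0,0.0],"spin":0}]}}

```text
time: 17.55
tool_pos: [0.5403, -0.1483, 0.0485]
tcp_rot: [0.009, -3.141, -0.0]
wrist_force: [-0.5, 0.6, -6.6]
width: 0.574
```

Call:
{"op": "play_rows", "data": {"series": [{"translation":[0,0,0.002],"spin":0},{"translation":[0,0,0.0],"spin":0}]}}

```text
time: 17.75
tool_pos: [0.5403, -0.1483, 0.0464]
tcp_rot: [0.009, -3.141, -0.0]
wrist_force: [0.5, -0.2, -5.2]
width: 0.575
```

Call:
{"op": "play_rows", "data": {"series": [{"translation":[0,0,0.002],"spin":0},{"translation":[0,0,0.0],"spin":0}]}}

```text
time: 17.95
tool_pos: [0.5407, -0.1484, 0.0456]
tcp_rot: [0.009, -3.141, -0.0]
wrist_force: [-2.8, 1.3, 2.0]
width: 0.577
```

Call:
{"op": "play_rows", "data": {"series": [{"translation":[0,0,0.002],"spin":0},{"translation":[0,0,0.0],"spin":0}]}}

```text
time: 18.15
tool_pos: [0.5419, -0.1485, 0.0446]
tcp_rot: [-0.009, 3.139, -0.0]
wrist_force: [-1.7, 2.3, 5.9]
width: 0.574
```

Call:
{"op": "play_rows", "data": {"series": [{"translation":[0,0,0.0015],"spin":0},{"translation":[0,0,0.0],"spin":0}]}}

```text
time: 18.35
tool_pos: [0.5429, -0.1485, 0.0437]
tcp_rot: [-0.009, 3.137, -0.001]
wrist_force: [-1.8, 2.7, 7.4]
width: 0.573
```

Call:
{"op": "play_rows", "data": {"series": [{"translation":[0,0,0],"spin":0},{"translation":[0,0,0.0],"spin":0}], "jaw": 0.25}}

```text
time: 18.55
tool_pos: [0.5416, -0.1487, 0.042]
tcp_rot: [-0.009, 3.139, -0.001]
wrist_force: [0.5, -0.4, -0.4]
width: 0.627
```

Call:
{"op": "play_rows", "data": {"series": [{"translation":[0,0,0],"spin":0},{"translation":[0,0,0.0],"spin":0},{"translation":[0,0,0.0],"spin":0}], "jaw": 0.5}}

```text
time: 18.85
tool_pos: [0.5405, -0.1484, 0.0411]
tcp_rot: [0.009, -3.141, -0.0]
wrist_force: [0.9, -0.4, -0.0]
width: 0.748
```

Call:
{"op": "play_rows", "data": {"series": [{"translation":[0,0,-0.02],"spin":0},{"translation":[0,0,-0.04],"spin":0},{"translation":[0,0,-0.04],"spin":0},{"translation":[0,0,-0.04],"spin":0},{"translation":[0,0,0],"spin":0}]}}

```text
time: 19.35
tool_pos: [0.5451, -0.1498, 0.1886]
tcp_rot: [-0.009, 3.129, -0.006]
wrist_force: [1.1, -0.8, 1.0]
width: 0.747
```

Run:
```python
from h import *
s=bot.read_state();c=bot.get_calibration('wrist'); im=bot.read_camera('wrist'); 
print(s['tool_pos'],s['wrist_force'],s['width'])
im=cv2.resize(im,(784,588))
# expected blank top centre for ramp x = -0.02
P=np.array([.561,-.148,.03]); a=.21; ex=np.array([np.cos(a),0,-np.sin(a)]); ez=np.array([np.sin(a),0,np.cos(a)])
for x in (-.058,-.02,0,.025,.05): print(x,(w2pix('wrist',P+x*ex+.04*ez,c)*1.4).round())
cv2.imwrite('pics/w6.png',im)
```

```text
[ 0.54509529 -0.1498449   0.18862326] [ 1.08421226 -0.84346473  1.00468058] 0.7471190829308448
-0.058 [401. 236.]
-0.02 [401. 294.]
0 [400. 321.]
0.025 [400. 352.]
0.05 [400. 380.]
```

View pics/w6.png

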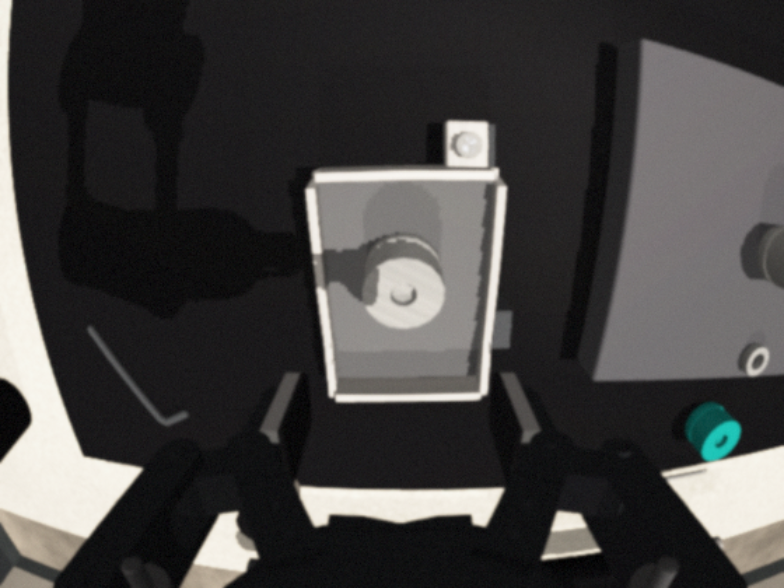

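Call:
{"op": "play_rows", "data": {"series": [{"translation":[0,0,-0.03],"spin":0},{"translation":[0,0,0],"spin":0},{"translation":[0,0,0],"spin":0},{"translation":[0,0,0],"spin":0},{"translation":[0,0,0],"spin":0}]}}

```text
time: 19.9
tool_pos: [0.5395, -0.148, 0.2093]
tcp_rot: [0.009, -3.139, -0.002]
wrist_force: [-0.2, 0.1, 0.6]
width: 0.747
```

Run:
```python
from h import *
im=bot.read_camera('scene'); cv2.imwrite('pics/s9.png',cv2.resize(im[120:340,160:420],(780,660))[:600])
```

```text
(no output)
```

View pics/s9.png

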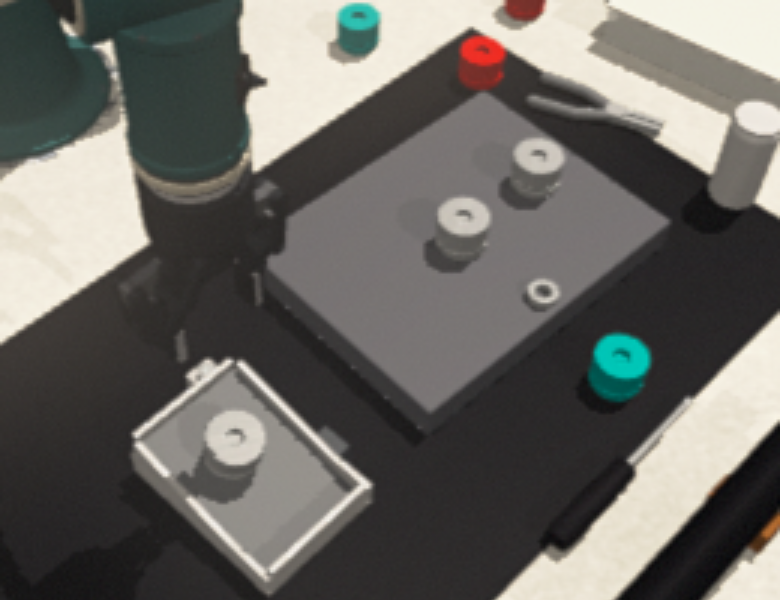

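The picture shows the tray against its stop, with the rough blank standing at (235,440) on its upper half. Both polished blanks, at (463,225) and (538,165), stand upright on the plate, and the other things have not been disturbed.

```bash
python3 -c "
from workcell import bot
print(bot.finish_job())"
```

```text
the job is handed in; nothing more can be done
None
```

The job is handed in, and it looks complete in the last pictures; `finish_job` gives no verdict.

- **Tray:** I pushed it near its outer far corner until it met the stop. The force rose from about 2.5 N to 12 N, and the tray was still against the stop block in the last pictures.
- **Feeling the blanks:** I slid each one about 4.5 to 5.5 cm across the plate. The two farther from the tray read about 1 N, so they are polished; that is slightly above the stated 0.9 N but within the sensor noise.
- **The rough one:** The blank nearest the tray read 10–30 N, far above the expected 4.5 N. The fingers jammed against it and also pressed it down with up to 28 N. I pushed it again with the fingers 6 mm higher and got the same force, which ruled out scraping the plate. At that load a polished blank would have dragged only about 3 N, so I took this one as rough.
- **Placing:** I set the rough blank down at about 21 mm up-slope of the floor's centre and let go. It stayed there, flat as far as the pictures show.
- **Last checks:** Both polished blanks stand upright on the plate, the other things in view look undisturbed, and the gripper touches nothing. The robot's clock read about 20 s of the 72 s allowed.

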